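Put the check weights away and zero the balance

TASK

The daily check is done: move the two steel check weights from the balance pan into the two empty, blue-padded cells of the wooden case, one per cell, set down gently and left standing upright. Then, with the pan clear, press the balance's green zero key fully down and let it go. Leave the canisters and the bottle where they stand.

Things in the scene. Friction and masses are not known exactly. Their poses are not given: they have to be found in the camera images.
- large_weight: Larger polished-steel check weight, about 0.8 kg: an upright cylinder 42 mm in diameter and 70 mm tall with a short neck and a small round knob (23 mm wide) on top, 96 mm tall overall. Origin: centre of its underside; z up along its axis. Starts upright on the balance pan.
- small_weight: Smaller polished-steel check weight, about 0.52 kg: an upright cylinder 36 mm in diameter and 62 mm tall with neck and knob (20 mm wide), 88 mm tall overall. Origin: centre of its underside; z up along its axis. Starts upright on the balance pan, its axis at least 75 mm from the large weight's.
- balance: Electronic balance, fixed for the run, 260 mm deep (x) and 200 mm wide (y). A rectangular dark grey pan 160 x 180 mm, top 76 mm above the bench, is centred 35 mm along +x from the origin; a grey console 40 mm high with a display and the green zero key is at its -x side. Origin: centre of the underside; x runs from console to pan. It may stand left or right of the case, yaw within 0.25 rad.
- zero_key (a joint): Travel in m of the balance's round green spring-loaded zero key: 0 up, 0.006 fully down; pressed straight down. It needs about 5 N for the full travel, counts as pressed from 4.5 mm down and springs back up when let go.
- zero_key_top (a point): Centre of the top face of the green zero key (28 mm in diameter), on the console of the balance; moves down with the key.
- case: Low wooden weight case, fixed for the run, open on top, 144 (x) x 214 (y) x 38 mm high, walls and floor 4 mm thick, divided into 2 (along x) by 3 (along y) square cells of 66 mm, pitch 70 mm: centres at x = +/-35 mm and y = -70, 0, +70 mm. Four cells hold a canister, two are empty. Origin: centre of the underside. Yaw within 0.25 rad.
- pad1: Blue felt pad 62 x 62 x 2 mm, fixed to the floor of one of the two empty cells and centred in it. Origin: centre of its underside, 4 mm above the bench (its top is at 6 mm). Axes parallel to the case's.
- pad2: The same felt pad in the other empty cell.
- canister1: Ivory plastic canister with a white cap and green band, 46 mm in diameter, 62 mm tall, 0.15 kg, standing loose in a cell of the case. Origin: centre of its underside.
- canister2: Another identical canister in another cell.
- canister3: Another identical canister in another cell.
- canister4: Another identical canister in another cell.
- spare_canister: Larger ivory canister 64 mm in diameter, 80 mm tall, standing loose on the bench beyond the balance and case. Origin: centre of its underside. A bystander.
- cleaner_bottle: White bottle with red cap, 60 mm in diameter, 150 mm tall, standing loose on the bench beyond the balance and case. Origin: centre of its underside. A bystander.
Not all that is in view belongs to the job. Leave any orange or yellow look-alike of the canister2 alone. Leave any orange or red look-alike of the pad1 alone.

How it is judged:
On the way, in this order (a step that is already met when the one before it is completed fails the run):
1. both check weights stand upright, released, in the two padded cells, one in each ((((horizontal distance between large_weight and pad1 below 0.025 m and z of large_weight in the frame of pad1 between -0.002 and 0.006 m and angle between large_weight's own z axis and vertical below 0.1 rad) and (horizontal distance between small_weight and pad2 below 0.025 m and z of small_weight in the frame of pad2 between -0.002 and 0.006 m and angle between small_weight's own z axis and vertical below 0.1 rad)) or ((horizontal distance between large_weight and pad2 below 0.025 m and z of large_weight in the frame of pad2 between -0.002 and 0.006 m and angle between large_weight's own z axis and vertical below 0.1 rad) and (horizontal distance between small_weight and pad1 below 0.025 m and z of small_weight in the frame of pad1 between -0.002 and 0.006 m and angle between small_weight's own z axis and vertical below 0.1 rad))) and contact force between each of large_weight, small_weight and the fingers below 0.2 N and linear speed of each of large_weight, small_weight below 0.02 m/s), for 0.2 s.
2. the green zero key is pressed down (4.5 mm or more) (value of joint zero_key above 0.0045 m), for 0.05 s.
At the end, for the whole second after the job is handed in: Each check weight stands in its own padded cell (axis within 25 mm of the pad's centre, on the pad within 4 mm, tilt under 0.1 rad), released and still; the zero key is up again (under 2 mm); canisters and bottle stand upright (within 0.15 rad) within 30 mm of where they were (all of step 1 and value of joint zero_key below 0.002 m and distance of each of canister1, canister2, canister3, canister4, spare_canister, cleaner_bottle from where it was at the start of the episode below 0.03 m and angle between each of canister1, canister2, canister3, canister4, spare_canister, cleaner_bottle's own z axis and vertical below 0.15 rad); the robot touches nothing.
It fails at once if the zero key pressed (over 3 mm) while a weight stands on the balance (value of joint zero_key above 0.003 m and contact force between any of large_weight, small_weight and balance above 0.5 N).
It fails at once if a check weight dropped: moving faster than 0.5 m/s out of the fingers (a fall of some 13 mm) ((linear speed of large_weight above 0.5 m/s and contact force between large_weight and the fingers below 0.05 N) or (linear speed of small_weight above 0.5 m/s and contact force between small_weight and the fingers below 0.05 N)).
It fails at once if a check weight tipped over (0.8 rad) (angle between any of large_weight, small_weight's own z axis and vertical above 0.8 rad).
It fails at once if a canister or the bottle knocked over (0.6 rad) (angle between any of canister1, canister2, canister3, canister4, spare_canister, cleaner_bottle's own z axis and vertical above 0.6 rad).
It also fails if it takes over 72 s, if anything falls off the work surface, if the arm or the gripper's body presses on something with over 40 N, if the wrist force passes 120 N, or if a joint passes its speed limit or range.

ROBOT

A 6-joint arm with a two-finger parallel gripper is mounted at the origin on the work surface. World frame = base frame: x ahead of the robot, y to its left, z up, the work surface at z = 0. Lengths are in m, angles in rad, forces in N, time in s.
With the tool pointing down it reaches from about 0.275 to 0.975 m from the base axis. Payload 8.4 kg.
Tool frame: the origin (TCP) lies midway between the tips of the shut fingers; the grasp point (between the pads) lies 19 mm behind it; z points along the fingers, y is the line along which they close (so a half turn about z gives the same grasp; the last joint's range is limited). The gripper opens to 92 mm and grips with 3 to 60 N. Pads are 20 mm wide; open, the fingers measure 128 mm over their backs; the gripper's body (75 mm by 189 mm) begins 69 mm behind the grasp point.
Start: joints at [1.287, 0.353, 1.633, -0, 1.155, -0.002], TCP at [0.174, 0.6, 0.215] pointing down, gripper open.
Joint ranges: [-2.63, 2.63], [-0.92, 2.1], [0.06, 2.66], [-1.3, 4.44], [0, 2.69], [-3.02, 3.02]. Speed limits (rad/s): [2.22, 2.22, 2.79, 3.14, 3.14, 3.14].

INTERFACE

Orientations are given as a unit quaternion [x, y, z, w].
In Python, from workcell import * gives the robot as it stands.
- The arm moves only by the tool drive_tool, never from a script. Its argument "plan" is a list of rows, each an object with "offset": the shift along the tool's x, y, z in mm, a list of three; "spin": the turn about the tool's z in rad. A call has 1 to 10 rows; each row shifts and turns the commanded pose from where the row before left it, along the tool's axes as they then stand; what a row does not reach is not made up. A row lasts 1/8 s, in which the tool goes at most 62.5 mm and 10.7 degrees, less where a joint would pass 70% of its speed; a pose out of reach is approached as far as the arm can. A call with a gripper value outside its range is refused whole. "jaw" is the closure, from 0 (fully open) to 1 (shut), set as the call begins (left out, the last holds). The fingers move at their own pace and stop on an object; "squeeze" is the grip in N (left out, the last holds). Time passes only in rows, so rows that do not move let the fingers close. It gives the time, the measured TCP pose, the force, the opening and the grip force at its end, in the units of the state.
- read_state(): the state, without advancing time (a new reading comes with each control period).
- camera(name): name is "scene" or "top" or "wrist"; returns the picture (420x560x3 uint8, red, green, blue); there is no depth.
- camera_model(name): a dict with "K" (3x3 intrinsics, pixels), "R" (3x3) and "t" (3): a world point X has camera coordinates R X + t. Camera axes: x right, y down, z forward; pixel columns grow to the right and rows downward; lengths in m; the calibration is good to about 2 mm. A picture is of the moment at which its call begins: read the wrist's pose just before it. camera_model takes no time and is no camera call; for the wrist camera it gives the pose at the moment of the call.
- job_done(): hands the job in; it is judged then, once.
The state is a dict: "t": time; "joint_positions": joint angles; "joint_vel": joint speeds; "joint_efforts": joint torques, N m; "position": TCP position; "ee_rot": TCP orientation; "force": force on the tool from outside, world axes, zero at the start; "torque": the same for the moment, N m; "gripper_width": finger opening in m; "grasp_force": force on a finger pad.
Only numpy, scipy, OpenCV 4.12 (cv2) and the standard library are available. Lean on these libraries where they do the work, as an engineer would, in place of code of your own. Each camera call takes 0.05 s, during which the arm holds its last target. There are 200 camera calls.

## Working session

There is one attempt and no reset: what is moved stays moved. The work goes in short steps, Python scripts to look and compute and a tool call to move; the robot and the scene stay as the last step left them, time stands still between calls to the robot, and variables do not carry over. Pictures are saved under pics/ and viewed, at most 10 in all, crops included, and the job is handed in when it is done.

Besides the shell and the picture viewer there is one more tool, called after ">>>" as name([rows], argument=value, ...), one row to a line, values as JSON. drive_tool: Moves the arm, as the interface text tells. Its arguments: {"type":"object","properties":{"plan":{"type":"array"},"jaw":{"type":"number"},"squeeze":{"type":"number"}},"required":["plan"]}

```bash
mkdir -p pics; cat > h.py <<'E'
from workcell import *
import numpy as np, cv2
def cast(m,uv,z):
    K,R,t=[np.array(m[k],float) for k in ("K","R","t")]
    d=R.T@np.linalg.inv(K)@np.array([uv[0],uv[1],1.]); c=-R.T@t
    return c+d*(z-c[2])/d[2]
def shot(n,f):
    m=camera_model(n); im=np.array(camera(n)); cv2.imwrite(f"pics/{f}.png",im[:,:,::-1]); return m,im
def blobs(mask,amin=60):
    n,l,s,c=cv2.connectedComponentsWithStats(mask.astype(np.uint8))
    return [(s[i,4],c[i],s[i,:4]) for i in range(1,n) if s[i,4]>=amin]
E
python3 - <<'E'
from h import *
for n in("top","scene"):
    m,im=shot(n,n+"0"); print(n,np.round(-np.array(m["R"]).T@m["t"],3),np.round(m["K"],0).tolist())
    h=cv2.cvtColor(im,cv2.COLOR_RGB2HSV)
    for nm,lo,hi in(("blue",95,130),("green",45,85)):
        for a,c,s in blobs(cv2.inRange(h,(lo,90,50),(hi,255,255))>0): print(nm,a,c.round(1),s)
s=read_state(); print(s["position"],s["ee_rot"],s["force"],s["gripper_width"])
E
cd pics; python3 -c "
import cv2,numpy as np
a=cv2.imread('top0.png');b=cv2.imread('scene0.png');print(a.shape)"
```

```text
top [ 0.426 -0.021  1.462] [[535.0, 0.0, 273.0], [0.0, 535.0, 205.0], [0.0, 0.0, 1.0]]
blue 5591 [470.   45.2] [423   0  94  87]
blue 3836 [175.9 125.4] [136  95  81  62]
blue 501 [299. 238.] [288 227  23  23]
blue 497 [350.8 241.4] [340 230  23  24]
blue 175 [491.3 254.1] [470 248  44  10]
green 114 [222.3 266.4] [217 261  12  12]
green 66 [164.5 279. ] [160 271  13  13]
green 65 [240.7 285.6] [233 278  13  12]
scene [1.415 0.164 0.719] [[419.0, 0.0, 276.0], [0.0, 419.0, 209.0], [0.0, 0.0, 1.0]]
blue 3028 [486.4  19.9] [441   0  92  46]
blue 557 [128.9  60.7] [118  43  32  49]
blue 150 [550.4  60.9] [538  49  22  19]
blue 3953 [534.  128.5] [491  80  69 125]
blue 78 [208.4 206.8] [202 203  15   8]
blue 75 [256.6 214.6] [247 211  17   9]
blue 6653 [378.3 334.1] [325 301 115  67]
green 99 [378.1 278.2] [368 272  17  12]
[0.17367321 0.59989526 0.21393304] [ 1.40448880e-01  9.90087727e-01 -6.29925196e-04 -9.35203300e-05] [-0.60279107  0.80716522  0.26991466] 0.0917289984475883
(420, 560, 3)
```

View pics/top0.png

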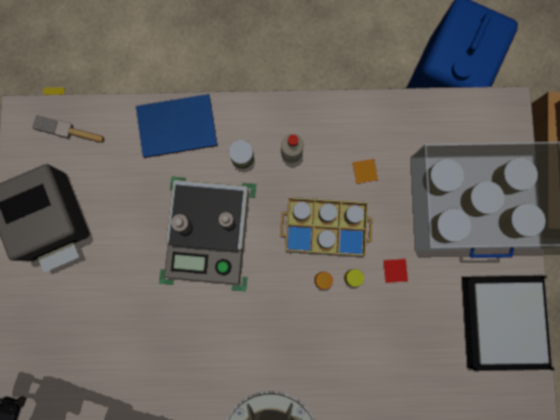

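View pics/scene0.png

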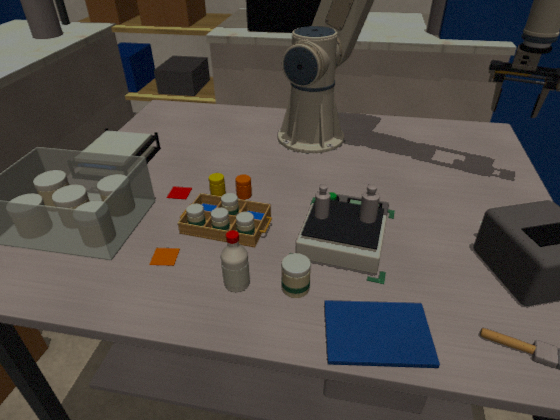

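```bash
python3 - <<'E'
from h import *
m=camera_model("top"); im=cv2.imread("pics/top0.png")
for n,uv,z in(("padL",(299,238),.006),("padR",(350.8,241.4),.006),("key",(222.3,266.4),.046),("largeknob",(180,222),.172),("smallknob",(226,219),.164),("bottle",(292,140),.15),("spare",(240,147),.08)): print(n,cast(m,uv,z).round(4))
a=cv2.resize(im[165:300,155:255],None,fx=4,fy=4,interpolation=cv2.INTER_CUBIC)
b=cv2.resize(im[165:300,278:376],None,fx=4,fy=4,interpolation=cv2.INTER_CUBIC)
cv2.imwrite("pics/crop.png",np.hstack([a,b]))
mw=camera_model("wrist"); s=read_state(); from scipy.spatial.transform import Rotation as Ro
Rt=Ro.from_quat(s["ee_rot"]).as_matrix(); Rw=np.array(mw["R"]); c=-Rw.T@mw["t"]
print("cam in tool",(Rt.T@(c-s["position"])).round(3),(Rt.T@Rw.T).round(2).tolist(),np.round(mw["K"],0).tolist())
E
```

```text
padL [ 0.5279 -0.0855  0.006 ]
padR [ 0.5164 -0.2259  0.006 ]
key [0.4536 0.1196 0.046 ]
largeknob [0.5596 0.2093 0.172 ]
smallknob [0.566  0.0985 0.164 ]
bottle [ 0.7645 -0.0669  0.15  ]
spare [0.7659 0.0685 0.08  ]
cam in tool [ 0.072  0.001 -0.17 ] [[-0.0, -0.97, -0.26], [1.0, -0.0, -0.0], [0.0, -0.26, 0.97]] [[331.0, 0.0, 279.0], [0.0, 331.0, 213.0], [0.0, 0.0, 1.0]]
```

View pics/crop.png

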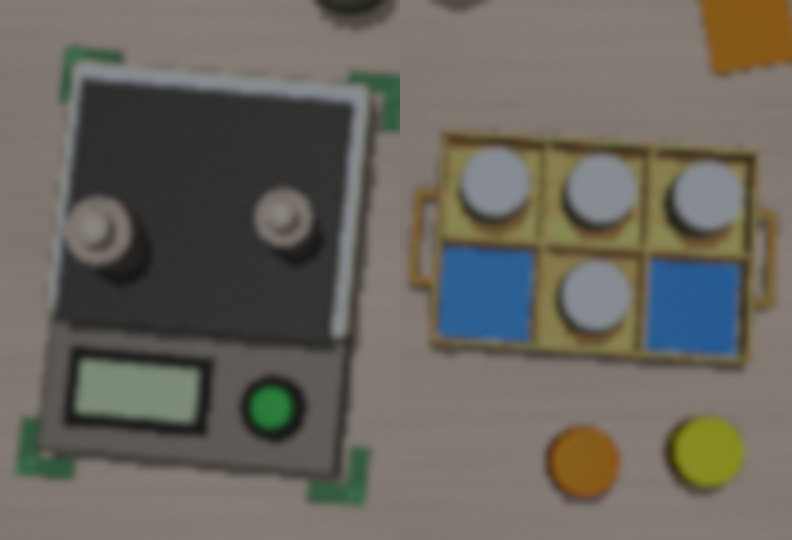

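>>> drive_tool([
  {"offset": [0,0,-10],"spin": 0.146},
  {"offset": [0,0,-10],"spin": 0.146},
  {"offset": [0,0,-10],"spin": 0.146},
  {"offset": [0,0,-10],"spin": 0.147},
  {"offset": [-55,4,0],"spin": 0},
  {"offset": [-55,4,0],"spin": 0},
  {"offset": [-55,4,0],"spin": 0},
  {"offset": [-55,4,0],"spin": 0},
  {"offset": [-55,4,0],"spin": 0},
  {"offset": [-55,4,0],"spin": 0},
], jaw=0)

```text
t: 1.35
position: [0.4066, 0.3628, 0.2544]
ee_rot: [0.42, 0.908, -0.0, -0.0]
force: [0.7, 0.6, 0.5]
gripper_width: 0.0921
grasp_force: 0.0
```

>>> drive_tool([
  {"offset": [-55,5,0],"spin": 0},
  {"offset": [-55,5,0],"spin": 0},
  {"offset": [-55,5,0],"spin": 0},
  {"offset": [-50,4,0],"spin": 0},
  {"offset": [0,0,0],"spin": 0},
  {"offset": [0,0,0],"spin": 0},
])

```text
t: 2.1
position: [0.5587, 0.2129, 0.2541]
ee_rot: [0.42, 0.907, -0.0, -0.001]
force: [0.4, 0.3, 0.6]
gripper_width: 0.0917
grasp_force: 0.0
```

```bash
cat >> h.py <<'E'
from scipy.spatial.transform import Rotation as Ro
def totool(p,z=None):
    s=read_state(); Rt=Ro.from_quat(s["ee_rot"]).as_matrix()
    return (1000*Rt.T@(np.array(p)-s["position"])).round(1)
E
python3 - <<'E'
from h import *
m,im=shot("wrist","w1"); s=read_state(); print(s["t"],s["position"],s["ee_rot"],s["force"])
print(totool([.5596,.212,.17]))
E
```

```text
2.15 [0.55846996 0.21333551 0.25427046] [ 4.19807542e-01  9.07613020e-01 -1.84675282e-04 -4.46025891e-04] [-0.19210429 -0.62555225  0.51861735]
[-1.8  0.1 84.3]
```

View pics/w1.png

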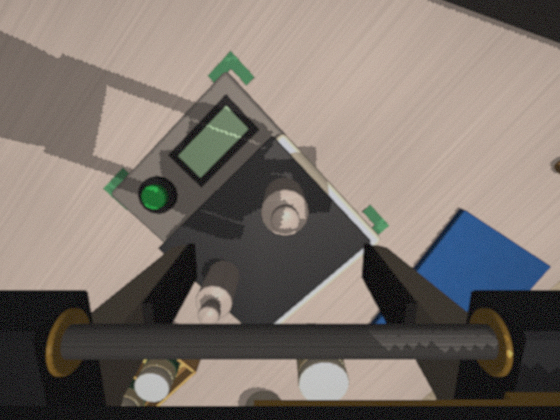

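```bash
python3 - <<'E'
from h import *
m=camera_model("wrist")
for n,uv,z in(("L",(285,219),.172),("S",(208,310),.164),("key",(154,195),.046),("Lbody",(284,205),.146)):
    p=cast(m,uv,z); print(n,p.round(4),totool(p))
E
```

```text
L [0.5617 0.2174 0.172 ] [ 1.   5.1 82.3]
S [0.5657 0.1084 0.164 ] [-84.7 -62.4  90.3]
key [0.4511 0.1149 0.046 ] [  -5.7 -145.4  208.4]
Lbody [0.558  0.2211 0.146 ] [  6.1   4.7 108.3]
```

>>> drive_tool([
  {"offset": [0,3,35],"spin": 0},
  {"offset": [0,0,35],"spin": 0},
  {"offset": [0,0,35],"spin": 0},
  {"offset": [0,0,22],"spin": 0},
  {"offset": [0,0,12],"spin": 0},
  {"offset": [0,0,0],"spin": 0},
])

```text
t: 2.9
position: [0.5609, 0.2153, 0.1153]
ee_rot: [0.419, 0.908, -0.0, -0.0]
force: [-0.5, -0.2, 0.4]
gripper_width: 0.0917
grasp_force: 0.0
```

>>> drive_tool([
  {"offset": [0,0,0],"spin": 0},
  {"offset": [0,0,0],"spin": 0},
  {"offset": [0,0,0],"spin": 0},
  {"offset": [0,0,0],"spin": 0},
  {"offset": [0,0,0],"spin": 0},
  {"offset": [0,0,0],"spin": 0},
], jaw=1, squeeze=35)

```text
t: 3.65
position: [0.5622, 0.215, 0.1158]
ee_rot: [0.42, 0.908, 0.001, 0.0]
force: [2.7, 1.2, -0.8]
gripper_width: 0.0414
grasp_force: 35.0
```

>>> drive_tool([
  {"offset": [0,0,-8],"spin": 0},
  {"offset": [0,0,-20],"spin": 0},
  {"offset": [0,0,-35],"spin": 0},
  {"offset": [0,0,-35],"spin": 0},
  {"offset": [0,0,-30],"spin": 0},
  {"offset": [-15,-13,-10],"spin": 0},
  {"offset": [-30,-26,0],"spin": 0},
  {"offset": [-35,-30,0],"spin": 0},
  {"offset": [-35,-30,0],"spin": 0},
  {"offset": [-35,-30,0],"spin": 0},
])

```text
t: 4.9
position: [0.5586, 0.0144, 0.2522]
ee_rot: [0.42, 0.908, -0.001, -0.001]
force: [0.7, -0.2, -7.6]
gripper_width: 0.0412
grasp_force: 35.0
```

>>> drive_tool([
  {"offset": [-35,-30,0],"spin": 0},
  {"offset": [-35,-30,0],"spin": 0},
  {"offset": [-35,-30,0],"spin": 0},
  {"offset": [-35,-30,0],"spin": 0},
  {"offset": [-20,-15,0],"spin": 0},
  {"offset": [-6,-5,0],"spin": 0},
  {"offset": [0,0,0],"spin": 0},
  {"offset": [0,0,0],"spin": 0},
])

```text
t: 5.9
position: [0.5607, -0.1994, 0.2532]
ee_rot: [0.42, 0.908, 0.0, -0.001]
force: [-0.3, 1.0, -7.2]
gripper_width: 0.0416
grasp_force: 35.0
```

```bash
python3 - <<'E'
from h import *
m,im=shot("wrist","w2"); s=read_state(); print(s["t"],s["position"],s["ee_rot"],s["gripper_width"])
h=cv2.cvtColor(im,cv2.COLOR_RGB2HSV)
for a,c,b in blobs(cv2.inRange(h,(95,90,50),(130,255,255))>0,400): p=cast(m,c,.006); print(a,c.round(1),b,p.round(4),totool(p))
E
```

```text
5.95 [ 0.56084914 -0.19936322  0.25334404] [ 4.19546846e-01  9.07733602e-01  7.02229124e-05 -3.83064576e-04] 0.041285675388351525
2761 [319.9  95. ] [285  58  71  75] [ 0.5283 -0.0855  0.006 ] [107.7  49.  247.4]
2186 [238.9 177.8] [207 146  65  65] [ 0.5166 -0.2256  0.006 ] [  8.5 -50.7 247.4]
```

View pics/w2.png

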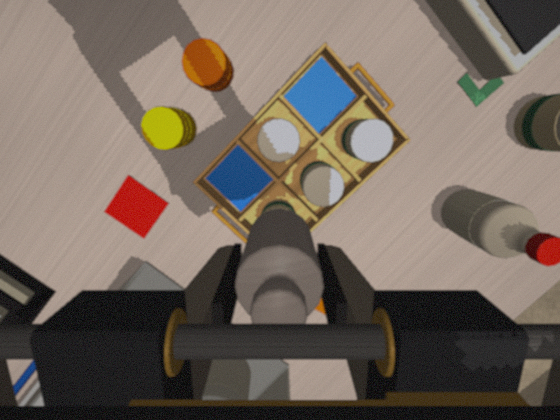

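>>> drive_tool([
  {"offset": [3,-15,0],"spin": 0},
  {"offset": [3,-25,0],"spin": 0},
  {"offset": [2,-11,15],"spin": 0},
  {"offset": [0,0,30],"spin": 0},
  {"offset": [0,0,35],"spin": 0},
  {"offset": [0,0,35],"spin": 0},
  {"offset": [0,0,30],"spin": 0},
  {"offset": [0,0,25],"spin": 0},
  {"offset": [0,0,15],"spin": 0},
  {"offset": [0,0,0],"spin": 0},
])

```text
t: 7.2
position: [0.516, -0.2271, 0.0676]
ee_rot: [0.42, 0.907, -0.0, -0.001]
force: [0.2, 1.0, -7.9]
gripper_width: 0.0413
grasp_force: 35.0
```

>>> drive_tool([
  {"offset": [0,0,10],"spin": 0},
  {"offset": [0,0,5],"spin": 0},
  {"offset": [0,0,0],"spin": 0},
])

```text
t: 7.58
position: [0.5169, -0.2271, 0.0535]
ee_rot: [0.42, 0.908, -0.0, -0.0]
force: [-0.0, 0.6, -7.5]
gripper_width: 0.0412
grasp_force: 35.0
```

>>> drive_tool([
  {"offset": [0,0,3],"spin": 0},
  {"offset": [0,0,2],"spin": 0},
  {"offset": [0,0,1.5],"spin": 0},
  {"offset": [0,0,0],"spin": 0},
])

```text
t: 8.07
position: [0.517, -0.2272, 0.047]
ee_rot: [0.42, 0.908, -0.0, -0.0]
force: [0.2, 0.2, -8.7]
gripper_width: 0.0416
grasp_force: 35.0
```

>>> drive_tool([
  {"offset": [0,0,1],"spin": 0},
  {"offset": [0,0,1],"spin": 0},
  {"offset": [0,0,0],"spin": 0},
])

```text
t: 8.45
position: [0.5173, -0.2273, 0.0458]
ee_rot: [0.42, 0.908, -0.0, 0.0]
force: [-2.9, 1.1, 3.5]
gripper_width: 0.0417
grasp_force: 35.0
```

>>> drive_tool([
  {"offset": [0,0,0],"spin": 0},
  {"offset": [0,0,0],"spin": 0},
  {"offset": [0,0,0],"spin": 0},
  {"offset": [0,0,0],"spin": 0},
], jaw=0.25)

```text
t: 8.95
position: [0.5172, -0.2273, 0.0451]
ee_rot: [0.42, 0.908, -0.0, 0.0]
force: [0.3, 1.1, -0.3]
gripper_width: 0.0687
grasp_force: 0.0
```

>>> drive_tool([
  {"offset": [0,0,-15],"spin": 0},
  {"offset": [0,0,-35],"spin": 0},
  {"offset": [0,0,-55],"spin": 0},
  {"offset": [0,0,-55],"spin": 0},
  {"offset": [0,0,-45],"spin": 0},
  {"offset": [40,35,0],"spin": 0},
  {"offset": [40,35,0],"spin": 0},
  {"offset": [40,35,0],"spin": 0},
  {"offset": [40,35,0],"spin": 0},
  {"offset": [0,0,0],"spin": 0},
])

```text
t: 10.2
position: [0.5201, -0.0118, 0.2512]
ee_rot: [0.418, 0.908, 0.0, 0.0]
force: [-0.2, 0.1, -0.0]
gripper_width: 0.0688
grasp_force: 0.0
```

```bash
python3 - <<'E'
from h import *
m,im=shot("wrist","w3"); s=read_state(); print(s["t"],s["position"],s["force"],s["gripper_width"])
mt,it=shot("top","t3")
print(totool([.566,.1035,.164]))
a=cv2.resize(it[165:300,155:255],None,fx=3,fy=3,interpolation=cv2.INTER_CUBIC)
b=cv2.resize(it[165:300,278:376],None,fx=3,fy=3,interpolation=cv2.INTER_CUBIC)
c=cv2.resize(im[:400],None,fx=.35*0+594/560*0.36,fy=594/560*.36)
cv2.imwrite("pics/v3.png",cv2.cvtColor(np.hstack([a,b]),cv2.COLOR_RGB2BGR))
E
```

```text
10.25 [ 0.52024282 -0.01344207  0.25106889] [-0.47301213  0.30607758 -0.61195131] 0.0690750558140497
[ 60.3 111.3  86.9]
```

View pics/w3.png

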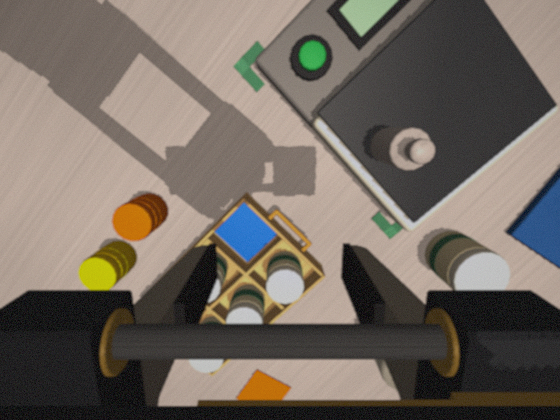

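View pics/v3.png

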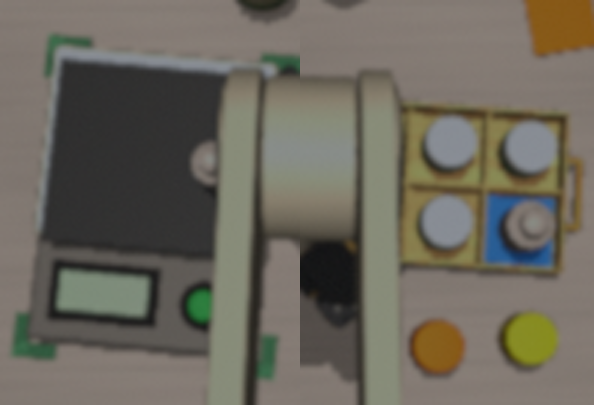

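```bash
python3 - <<'E'
from h import *
m=camera_model("wrist"); mt=camera_model("top")
for n,mm,uv,z in(("S",m,(422,150),.164),("key",m,(313,55),.046),("Lplaced",mt,(278+(534-300)/3,165+222/3),.102)):
    p=cast(mm,uv,z); print(n,p.round(4),totool(p))
E
```

```text
S [0.5686 0.0979 0.164 ] [ 54.3 109.7  86.9]
key [0.4548 0.1176 0.046 ] [143.3  35.9 204.8]
Lplaced [ 0.5163 -0.2259  0.102 ] [-158.1 -140.1  149. ]
```

>>> drive_tool([
  {"offset": [27,54,0],"spin": 0},
  {"offset": [27,54,0],"spin": 0},
  {"offset": [0,0,0],"spin": 0},
  {"offset": [0,0,35],"spin": 0},
  {"offset": [0,0,35],"spin": 0},
  {"offset": [0,0,35],"spin": 0},
  {"offset": [0,0,22],"spin": 0},
  {"offset": [0,0,13],"spin": 0},
  {"offset": [0,0,0],"spin": 0},
], jaw=0)

```text
t: 11.42
position: [0.5673, 0.0952, 0.1097]
ee_rot: [0.421, 0.907, -0.0, -0.0]
force: [-0.2, 0.9, 0.4]
gripper_width: 0.0917
grasp_force: 0.0
```

>>> drive_tool([
  {"offset": [0,0,0],"spin": 0},
  {"offset": [0,0,0],"spin": 0},
  {"offset": [0,0,0],"spin": 0},
  {"offset": [0,0,0],"spin": 0},
  {"offset": [0,0,0],"spin": 0},
  {"offset": [0,0,0],"spin": 0},
], jaw=1, squeeze=30)

```text
t: 12.18
position: [0.5695, 0.0973, 0.1111]
ee_rot: [0.42, 0.907, 0.001, 0.001]
force: [2.3, 3.1, 2.1]
gripper_width: 0.0352
grasp_force: 29.8
```

>>> drive_tool([
  {"offset": [0,0,-8],"spin": 0},
  {"offset": [0,0,-22],"spin": 0},
  {"offset": [0,0,-35],"spin": 0},
  {"offset": [0,0,-25],"spin": 0},
  {"offset": [-12,-16,-10],"spin": 0},
  {"offset": [-28,-37,0],"spin": 0},
  {"offset": [-28,-37,0],"spin": 0},
  {"offset": [-28,-37,0],"spin": 0},
  {"offset": [-16,-21,0],"spin": 0},
  {"offset": [0,0,0],"spin": 0},
])

```text
t: 13.42
position: [0.5252, -0.0871, 0.2091]
ee_rot: [0.421, 0.907, -0.001, -0.001]
force: [0.4, 0.6, -4.7]
gripper_width: 0.0354
grasp_force: 29.7
```

```bash
python3 - <<'E'
from h import *
s=read_state(); print(s["position"],s["force"],s["gripper_width"],totool([.528,-.0855,.041]))
E
```

```text
[ 0.52521751 -0.08705643  0.20912815] [ 0.4032646   0.63814725 -4.70332979] 0.035403834297507986 [ -0.9   3.5 168.1]
```

>>> drive_tool([
  {"offset": [0,2,20],"spin": 0},
  {"offset": [0,0,35],"spin": 0},
  {"offset": [0,0,35],"spin": 0},
  {"offset": [0,0,30],"spin": 0},
  {"offset": [0,0,20],"spin": 0},
  {"offset": [0,0,12],"spin": 0},
  {"offset": [0,0,6],"spin": 0},
  {"offset": [0,0,3],"spin": 0},
  {"offset": [0,0,0],"spin": 0},
])

```text
t: 14.55
position: [0.5291, -0.0835, 0.0494]
ee_rot: [0.42, 0.908, 0.0, 0.0]
force: [0.6, -0.0, -5.5]
gripper_width: 0.0353
grasp_force: 29.7
```

>>> drive_tool([
  {"offset": [0,0,2],"spin": 0},
  {"offset": [0,0,1.5],"spin": 0},
  {"offset": [0,0,0],"spin": 0},
])

```text
t: 14.92
position: [0.5288, -0.0835, 0.0456]
ee_rot: [0.42, 0.908, -0.0, -0.0]
force: [0.3, -0.3, -4.8]
gripper_width: 0.0356
grasp_force: 29.7
```

>>> drive_tool([
  {"offset": [0,0,2],"spin": 0},
  {"offset": [0,0,1.5],"spin": 0},
  {"offset": [0,0,0],"spin": 0},
])

```text
t: 15.3
position: [0.5286, -0.0834, 0.0419]
ee_rot: [0.42, 0.908, -0.0, -0.0]
force: [0.6, 0.4, -5.4]
gripper_width: 0.0349
grasp_force: 29.7
```

>>> drive_tool([
  {"offset": [0,0,1],"spin": 0},
  {"offset": [0,0,1],"spin": 0},
  {"offset": [0,0,0],"spin": 0},
])

```text
t: 15.68
position: [0.5293, -0.0835, 0.0409]
ee_rot: [0.42, 0.908, 0.0, 0.0]
force: [-1.6, 0.0, 6.1]
gripper_width: 0.0351
grasp_force: 29.8
```

>>> drive_tool([
  {"offset": [0,0,0],"spin": 0},
  {"offset": [0,0,0],"spin": 0},
  {"offset": [0,0,0],"spin": 0},
  {"offset": [0,0,0],"spin": 0},
  {"offset": [0,0,-15],"spin": 0},
  {"offset": [0,0,-35],"spin": 0},
  {"offset": [0,0,-50],"spin": 0},
  {"offset": [0,0,-40],"spin": 0},
  {"offset": [0,0,0],"spin": 0},
], jaw=0.25)

```text
t: 16.8
position: [0.5311, -0.0838, 0.1843]
ee_rot: [0.42, 0.908, 0.001, 0.003]
force: [0.7, -0.1, -0.9]
gripper_width: 0.0689
grasp_force: 0.0
```

>>> drive_tool([
  {"offset": [40,15,0],"spin": 0},
  {"offset": [50,18,0],"spin": 0},
  {"offset": [50,18,0],"spin": 0},
  {"offset": [40,15,0],"spin": 0},
  {"offset": [21,8,0],"spin": 0},
  {"offset": [0,0,20],"spin": 0},
  {"offset": [0,0,0],"spin": 0},
  {"offset": [0,0,0],"spin": 0},
], jaw=1)

```text
t: 17.8
position: [0.455, 0.1175, 0.1602]
ee_rot: [0.42, 0.907, -0.0, -0.0]
force: [-0.4, -0.8, 0.2]
gripper_width: 0.0002
grasp_force: 0.0
```

```bash
python3 - <<'E'
from h import *
s=read_state(); print(s["position"],s["force"],s["gripper_width"],totool([.4545,.1185,.046]))
m,im=shot("top","t4"); mw,iw=shot("wrist","w4")
h=cv2.cvtColor(iw,cv2.COLOR_RGB2HSV)
for a,c,b in blobs(cv2.inRange(h,(45,110,60),(80,255,255))>0,200): p=cast(mw,c,.046); print(a,c.round(1),p.round(4),totool(p))
a=cv2.resize(im[165:300,278:376],None,fx=3,fy=3,interpolation=cv2.INTER_CUBIC)
cv2.imwrite("pics/v4.png",cv2.cvtColor(np.hstack([a,iw[:405,:500]]),cv2.COLOR_RGB2BGR))
E
```

```text
[0.45504519 0.11745954 0.1602361 ] [-0.36137277 -0.79289039  0.17047871] 0.0001885921965127768 [  1.1   0.3 114.2]
876 [277.4 212.5] [0.456  0.1151 0.046 ] [ -2.1  -1.2 114.6]
```

View pics/v4.png

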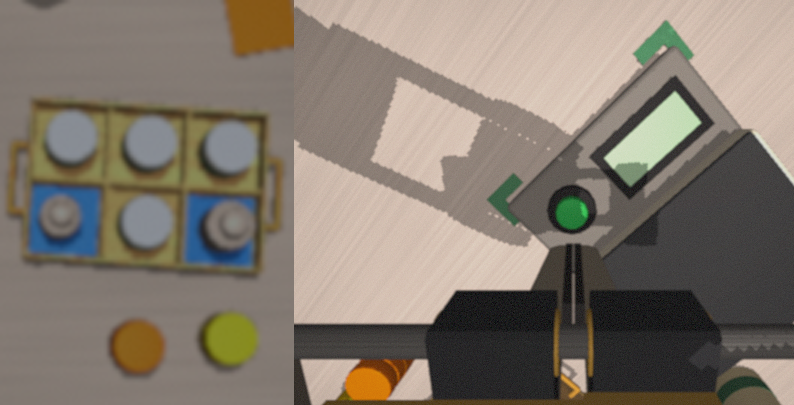

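Both weights stand in the blue cells (small at crop (61,214), large at (228,226)). The shut fingers are over the key.

>>> drive_tool([
  {"offset": [0,0,30],"spin": 0},
  {"offset": [0,0,35],"spin": 0},
  {"offset": [0,0,22],"spin": 0},
  {"offset": [0,0,10],"spin": 0},
  {"offset": [0,0,5],"spin": 0},
  {"offset": [0,0,3],"spin": 0},
  {"offset": [0,0,0],"spin": 0},
])

```text
t: 18.77
position: [0.455, 0.1174, 0.0563]
ee_rot: [0.42, 0.908, -0.0, -0.0]
force: [-5.0, -3.6, 12.1]
gripper_width: 0.0003
grasp_force: 6.0
```

>>> drive_tool([
  {"offset": [0,0,2],"spin": 0},
  {"offset": [0,0,2],"spin": 0},
  {"offset": [0,0,2],"spin": 0},
  {"offset": [0,0,0],"spin": 0},
])

```text
t: 19.27
position: [0.4554, 0.1175, 0.0549]
ee_rot: [0.42, 0.908, -0.0, 0.0]
force: [-25.9, -9.7, 92.4]
gripper_width: 0.0003
grasp_force: 45.4
```

>>> drive_tool([
  {"offset": [0,0,-5],"spin": 0},
  {"offset": [0,0,-2],"spin": 0},
  {"offset": [0,0,0],"spin": 0},
])

```text
t: 19.65
position: [0.4556, 0.1177, 0.0569]
ee_rot: [0.42, 0.908, 0.0, 0.001]
force: [-1.8, -1.9, 4.1]
gripper_width: 0.0005
grasp_force: 2.2
```

>>> drive_tool([
  {"offset": [0,0,-2],"spin": 0},
  {"offset": [0,0,0],"spin": 0},
])

```text
t: 19.9
position: [0.4556, 0.1177, 0.0582]
ee_rot: [0.42, 0.908, 0.0, 0.0]
force: [-0.2, -1.5, 3.3]
gripper_width: 0.001
grasp_force: 1.9
```

>>> drive_tool([
  {"offset": [0,0,-2],"spin": 0},
  {"offset": [0,0,0],"spin": 0},
])

```text
t: 20.15
position: [0.4556, 0.1177, 0.0602]
ee_rot: [0.42, 0.908, 0.0, 0.0]
force: [1.6, -1.4, 3.1]
gripper_width: 0.0006
grasp_force: 1.3
```

>>> drive_tool([
  {"offset": [0,0,-5],"spin": 0},
  {"offset": [0,0,-30],"spin": 0},
  {"offset": [0,0,-50],"spin": 0},
  {"offset": [0,0,-50],"spin": 0},
  {"offset": [20,-40,0],"spin": 0},
  {"offset": [20,-40,0],"spin": 0},
  {"offset": [0,0,0],"spin": 0},
  {"offset": [0,0,0],"spin": 0},
])

```text
t: 21.15
position: [0.369, 0.0967, 0.1955]
ee_rot: [0.42, 0.908, 0.0, 0.0]
force: [0.9, -0.6, 0.4]
gripper_width: 0.0004
grasp_force: 0.0
```

```bash
python3 - <<'E'
from h import *
s=read_state(); print(s["t"],s["position"],s["force"])
m,im=shot("top","t5")
a=cv2.resize(im[125:300,155:376],None,fx=3,fy=3,interpolation=cv2.INTER_CUBIC)
cv2.imwrite("pics/v5.png",a[:,:,::-1])
E
```

```text
21.15 [0.36895177 0.09668479 0.19548973] [ 0.92978682 -0.57779576  0.39935635]
```

View pics/v5.png

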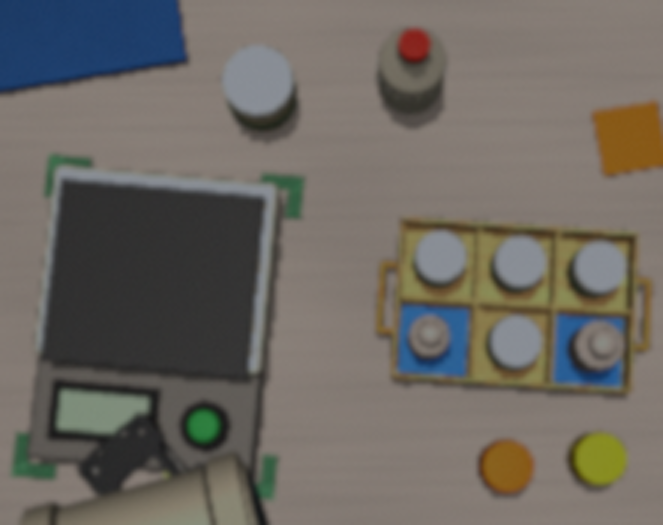

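Everything is in place. I'll press the key once more in fine steps to confirm its full travel.

>>> drive_tool([
  {"offset": [-20,40,0],"spin": 0},
  {"offset": [-20,40,0],"spin": 0},
  {"offset": [0,0,40],"spin": 0},
  {"offset": [0,0,45],"spin": 0},
  {"offset": [0,0,30],"spin": 0},
  {"offset": [0,0,14],"spin": 0},
  {"offset": [0,0,0],"spin": 0},
])

```text
t: 22.08
position: [0.4552, 0.1177, 0.0654]
ee_rot: [0.42, 0.908, -0.001, -0.001]
force: [0.5, 0.2, 0.5]
gripper_width: 0.0007
grasp_force: 0.0
```

>>> drive_tool([
  {"offset": [0,0,3],"spin": 0},
  {"offset": [0,0,0],"spin": 0},
])

```text
t: 22.32
position: [0.4559, 0.1179, 0.0639]
ee_rot: [0.42, 0.908, 0.001, 0.001]
force: [-0.2, -0.1, -0.2]
gripper_width: 0.0005
grasp_force: 0.0
```

>>> drive_tool([
  {"offset": [0,0,2],"spin": 0},
  {"offset": [0,0,0],"spin": 0},
])

```text
t: 22.58
position: [0.4557, 0.1179, 0.0615]
ee_rot: [0.42, 0.908, 0.0, 0.001]
force: [0.5, 0.3, 2.2]
gripper_width: 0.0005
grasp_force: 0.9
```

>>> drive_tool([
  {"offset": [0,0,2],"spin": 0},
  {"offset": [0,0,0],"spin": 0},
])

```text
t: 22.82
position: [0.4557, 0.1178, 0.0593]
ee_rot: [0.42, 0.908, 0.0, 0.0]
force: [2.1, -0.1, 3.0]
gripper_width: 0.0006
grasp_force: 1.6
```

>>> drive_tool([
  {"offset": [0,0,2],"spin": 0},
  {"offset": [0,0,0],"spin": 0},
])

```text
t: 23.08
position: [0.4557, 0.1178, 0.0572]
ee_rot: [0.42, 0.908, 0.0, 0.0]
force: [3.4, 0.6, 4.3]
gripper_width: 0.0003
grasp_force: 2.2
```

>>> drive_tool([
  {"offset": [0,0,1],"spin": 0},
  {"offset": [0,0,0.5],"spin": 0},
  {"offset": [0,0,0],"spin": 0},
])

```text
t: 23.45
position: [0.4558, 0.1178, 0.0562]
ee_rot: [0.42, 0.908, 0.0, 0.0]
force: [0.5, 0.6, 13.0]
gripper_width: 0.0005
grasp_force: 6.4
```

>>> drive_tool([
  {"offset": [0,0,-3],"spin": 0},
  {"offset": [0,0,-10],"spin": 0},
  {"offset": [0,0,-35],"spin": 0},
  {"offset": [0,0,-50],"spin": 0},
  {"offset": [0,0,-40],"spin": 0},
  {"offset": [0,0,0],"spin": 0},
  {"offset": [0,0,0],"spin": 0},
  {"offset": [0,0,0],"spin": 0},
])

```text
t: 24.45
position: [0.4538, 0.1173, 0.1922]
ee_rot: [0.42, 0.908, -0.001, -0.001]
force: [-0.3, -0.6, 0.8]
gripper_width: 0.0001
grasp_force: 0.0
```

```bash
python3 -c "
from workcell import *
print(job_done())"
```

```text
the job is handed in; nothing more can be done
None
```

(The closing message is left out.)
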